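# Close a battery tray with its click-in slide cover

## Robot

A 6-joint arm with a two-finger parallel gripper is mounted at the origin on a cart in front of the work surface, level with it; the furniture and walls round the work are solid. World frame = base frame: x ahead of the robot, y to its left, z up, the work surface at z = 0. Lengths are in m, angles in rad, forces in N, time in s.
With the tool pointing down it reaches from about 0.35 to 0.975 m from the base axis. Payload 4.9 kg.
Tool frame: the origin (TCP) lies on the front face of the gripper's body, between the roots of the fingers; the fingertips stand ctrl.tip_extent ahead of it and the grasp point (between the pads) lies 54 mm ahead of it (ctrl.tip_extent is the distance from the TCP to the fingertips, in m); z points along the fingers, y is the line along which they close (so a half turn about z gives the same grasp; the last joint's range is limited). The gripper opens to 85 mm and grips with 20 to 120 N. Pads are 22 mm wide; open, the fingers measure 114 mm over their backs; the gripper's body (76 mm by 85 mm) begins 54 mm behind the grasp point. The pads swing forward as they close: fully open they stand 13 mm farther back than shut.
Start: joints at [1.179, 0.053, 1.613, -0, 1.476, -0.119], TCP at [0.168, 0.602, 0.304] pointing down, gripper open.
Joint ranges: [-3.01, 3.01], [-1.01, 2.22], [0.06, 2.58], [-1.02, 4.17], [0.09, 2.62], [-3.14, 3.14]. Speed limits (rad/s): [2.57, 2.57, 3.14, 3.14, 3.14, 3.14].

## Interface

Orientations are given as a rotation vector (axis times angle).
In Python, from station import ctrl gives the robot as it stands.
- The arm moves only by the tool apply_moves, never from a script. Its argument "rows" is one flat list of numbers, 6 for each row, row after row: the shift along the tool's x, y, z normalised to -1 to 1, where 1 is 0.6 m, then the turn, a rotation vector about the tool's x, y, z normalised to -1 to 1, where 1 is 90 degrees. A call has 1 to 20 rows; each row is the pose to reach, as a shift and turn from the pose commanded when the call began, along the tool's axes at that moment; what a row does not reach only later rows make up. A row lasts 1/10 s, in which the tool goes at most 50 mm and 8.59 degrees, less where a joint would pass 70% of its speed; a pose out of reach is approached as far as the arm can. A call with a number of a shift or a turn outside -1 to 1 is refused whole. A call with a gripper value outside its range is refused whole. "grip" is the opening, from 0 (shut) to 1 (fully open), set as the call begins (left out, the last holds). The fingers move at their own pace and stop on an object; "grip_force" is the grip in N (left out, the last holds). Time passes only in rows, so rows that repeat a pose let the fingers close. It gives the time, the measured TCP pose, the force, the opening and the grip force at its end, in the units of the state.
- ctrl.get_obs(): the state, without advancing time (a new reading comes with each control period).
- ctrl.get_image(name): name is "scene" or "top"; returns (picture, depth): 420x560x3 uint8, blue, green, red; 420x560 float32, m along the optical axis (not along the pixel's ray), 0 where there is no reading.
- ctrl.camera_model(name): a dict with "mtx" (3x3 intrinsics, pixels), "k1" (the pictures are not rectified: a ray, as slopes to the right and down, at radius r is drawn at 1 + k1 r^2 times it, then the intrinsics apply), "R" (3x3) and "t" (3): a world point X has camera coordinates R X + t. Camera axes: x right, y down, z forward; pixel columns grow to the right and rows downward; lengths in m; the calibration is good to about 2 mm. A picture is of the moment at which its call begins. camera_model takes no time and is no camera call.
- ctrl.finish_job(): hands the job in; it is judged then, once.
The state is a dict: "t": time; "q": joint angles; "dq": joint speeds; "effort": joint torques, N m; "tool_pos": TCP position; "tool_rot": TCP orientation; "contact_force": force on the tool from outside, world axes, zero at the start; "wrist_torque": the same for the moment, N m; "opening": finger opening in m; "grip_force": force on a finger pad.
Only numpy, scipy, OpenCV 4.12 (cv2) and the standard library are available. Lean on these libraries where they do the work, as an engineer would, in place of code of your own. Each camera call takes 0.05 s, during which the arm holds its last target. There are 200 camera calls.

## Task

Close the battery tray: pick up its loose slide cover, lay it flat on the open end of the tray with the springy tab leading, and gently slide it under the rails until it is fully home and the tab has clicked down behind the catch. Do not force it once it is home, let go of it, and leave the other things on the bench alone.

Things in the scene. Friction and masses are not known exactly. Their poses are not given: they have to be found in the camera images.
- tray: Grey battery tray fixed to the bench, 188 (its x, -96 to 92) x 82 (y) x 38 mm high. Origin: under its middle line, z up; +x, roughly world +y, is the closing direction. Flat deck 25 above the origin. The end at x=-96 is open; two AA cells lie below deck level in a bay at x=-14 to 38; beyond it a steel catch plate sits on the deck. A load over 25 N while the cover is in the rails breaks it.
- landing (a point): Point on the deck in the middle of the tray's open end part, where the cover (its origin here) is laid before it slides; axes as the tray's. This open part runs from tray x=-96 to -27 mm between guides 10 mm high that narrow from 74 mm apart at the entry to 65 mm at the rails.
- rails (a point): Point on the deck, on the centre line, where the two rail lips begin; axes as the tray's. The lips run 64 mm from here in +x, undersides 9 mm and tops 13 mm above the deck, 55 mm between them, walls 65 mm apart; their first edge is lifted as a short lead-in.
- home (a point): Point on the deck where the cover's origin nominally ends, against two solid stops of the catch plate. That plate was clamped by hand: the true end is up to 15 mm nearer or farther in x and must be felt. 15 mm before it the tab starts up a 30 degree ramp onto a 4 mm high ledge (push 4 to 15 N), then drops behind its upright far side (click) 1 to 2 mm before the hard stops.
- cover: Loose black slide cover, 60 to 130 g, flat on the bench. Plate 60 (x) x 62 (y) x 7 mm, front 10 mm only 56 wide. Origin: centre of its underside, z up; +x leads and goes along the tray's +x. Rib across the middle, 12 thick (x) x 40 (y), up to 37 above the origin: pinch it along x. Springy tab 20 wide sticks out 27 in front; round nose of 6 diameter under it, centre 54 ahead of the origin.
- nose (a point): Centre of the round nose under the straight tab's end, a point of the cover 54 mm ahead (+x) of its origin and 3.5 mm above its underside; it must point into the tray (towards the tray's +x).
- tab (a joint): Bending of the cover's springy tab in rad: 0 straight (rest), about 0.15 while its nose rides on top of the ledge, back to 0 when it has clicked down behind it.
- nut_box: Bystander: small open green box of nuts, 45 x 75 x 22, on the bench; origin under its centre.
- servo: Bystander: small black servo, 25 x 52 x 36, on the bench; origin under its centre.
- pliers: Bystander: pliers with red grips lying flat, 51 x 158 x 13; origin under the centre.
- plunger (a joint): Sprung brass switch plunger in the catch plate, standing 6 mm out of one stop towards the entry: 0 out, 0.006 m with the cover hard on the stops, about 0.004 with the cover let go and held by its clicked tab. It pushes back with 0.4 to 1.6 N.

How it is judged:
On the way:
1. the cover lies flat in the tray, tab first, with its front edge under the rail lips and the tab not yet behind the catch (x of cover in the frame of tray between -0.045 and -0.01 m and y of cover in the frame of tray between -0.004 and 0.004 m and z of cover in the frame of tray between 0.022 and 0.029 m and angle between the x axis of cover and the x axis of tray, either way round below 0.1 rad and x of nose in the frame of tray above 0 m), for 0.05 s.
At the end, for the whole second after the job is handed in: The cover lies still in the rails, origin -8 to 31 mm along the tray's x, within 4 mm sideways, 22 to 29 mm above the tray's underside, aligned within 0.08 rad, nose over 35 mm ahead of the tray's origin; the plunger is held in over 2 mm and the tab is straight (under 0.03 rad): clicked, tab first (value of joint plunger above 0.002 m and x of cover in the frame of tray between -0.008 and 0.031 m and y of cover in the frame of tray between -0.004 and 0.004 m and z of cover in the frame of tray between 0.022 and 0.029 m and angle between the x axis of cover and the x axis of tray, either way round below 0.08 rad and value of joint tab below 0.03 rad and linear speed of cover below 0.02 m/s and x of nose in the frame of tray above 0.035 m); the robot touches nothing.
It fails at once if the tray is loaded with more than 25 N while the cover is in the rails (its front edge more than 10 mm under them) (contact force between tray and anything else above 25 N and x of cover in the frame of tray above -0.04 m and horizontal distance between cover and tray below 0.045 m).
It fails at once if a bystander (nut box, servo, pliers) is shifted by more than 25 mm (distance of any of nut_box, servo, pliers from where it was at the start of the episode above 0.025 m).
It also fails if it takes over 48 s, if anything falls off the work surface, if the arm or the gripper's body presses on something with over 40 N, if the wrist force passes 120 N, or if a joint passes its speed limit or range.

## Working session

There is one attempt and no reset: what is moved stays moved. The work goes in short steps, Python scripts to look and compute and a tool call to move; the robot and the scene stay as the last step left them, time stands still between calls to the robot, and variables do not carry over. Pictures are saved under pics/ and viewed, at most 10 in all, crops included, and the job is handed in when it is done.

Besides the shell and the picture viewer there is one more tool, called after "Emit:" as a command line: name --argument value ..., lists and objects as JSON in quotes. apply_moves: Moves the arm, as the interface text tells. Its arguments: {"type":"object","properties":{"rows":{"type":"array","items":{"type":"number"}},"grip":{"type":"number"},"grip_force":{"type":"number"}},"required":["rows"]}

```bash
ls; mkdir -p pics; python3 - <<'E'
from station import ctrl
import cv2,numpy as np
print(ctrl.get_obs(), ctrl.tip_extent)
for n in("scene","top"):
    p,d=ctrl.get_image(n); cv2.imwrite(f"pics/{n}0.png",p); np.savez(f"{n}0.npz",p=p,d=d)
    print(n,ctrl.camera_model(n))
E
```

```text
pics
{'t': 0.0, 'q': array([ 1.17900688e+00,  5.33791976e-02,  1.61424840e+00,  1.71506614e-05,
        1.47596454e+00, -1.18992154e-01]), 'dq': array([ 0.00127355, -0.00094488,  0.00083021, -0.00139566, -0.00092873,
       -0.00126523]), 'effort': array([ 2.65446060e-04, -3.93687379e+01, -3.70172846e+01, -6.22465927e-05,
        7.20426717e-03,  4.79014631e-06]), 'tool_pos': array([0.16821017, 0.60147241, 0.30267624]), 'tool_rot': array([-4.27112934e-01, -3.11189532e+00,  3.03162551e-03]), 'contact_force': array([0.05553439, 0.28649541, 0.35001741]), 'wrist_torque': array([0.0231475 , 0.05939034, 0.00468815]), 'grip_force': 0.0, 'opening': 0.0854872515110011} 0.0726
scene {'mtx': array([[459.66685903,   0.        , 284.33686613],
       [  0.        , 459.66685903, 213.12944462],
       [  0.        ,   0.        ,   1.        ]]), 'k1': -0.017203462460482533, 'R': array([[ 0.56557073, -0.82459399, -0.01320993],
       [-0.43527504, -0.2848638 , -0.8540423 ],
       [ 0.70047512,  0.48877128, -0.52003581]]), 't': array([-0.36701026,  0.29986903,  0.72929756])}
top {'mtx': array([[516.00816679,   0.        , 281.38893832],
       [  0.        , 516.00816679, 205.77278744],
       [  0.        ,   0.        ,   1.        ]]), 'k1': -0.18988158468504002, 'R': array([[-1.95908593e-02, -9.99807644e-01, -9.34548722e-04],
       [-9.82833143e-01,  1.94297456e-02, -1.83470698e-01],
       [ 1.83453565e-01, -2.67584318e-03, -9.83024735e-01]]), 't': array([-0.05005447,  0.58028634,  1.11880715])}
```

View pics/top0.png

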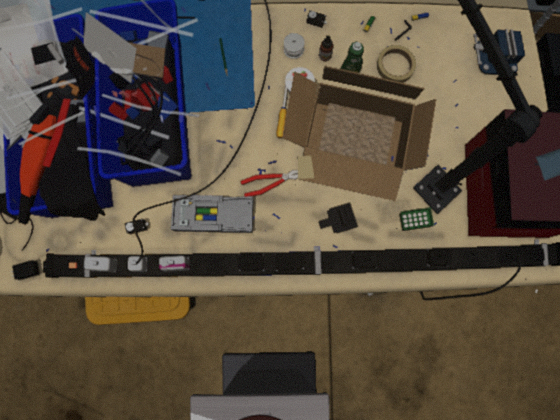

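View pics/scene0.png

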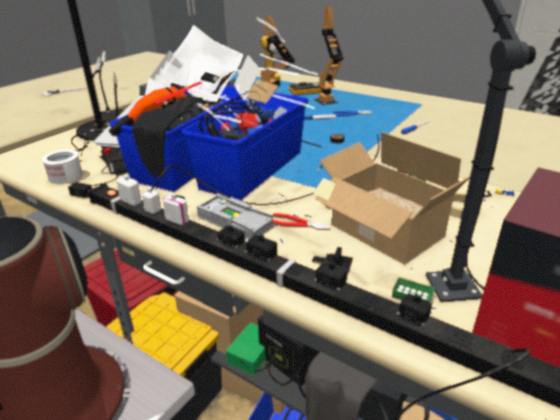

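The top view shows the tray at u 172–253, v 195–232 (open end on the right), the black cover near (340,217), the nut box (416,218) and the pliers (270,182). I'll zoom in on these.

```bash
cat > h.py <<'E'
from station import ctrl
import cv2,numpy as np
from scipy.spatial.transform import Rotation as Ro
def ray(n,uv):
    c=ctrl.camera_model(n);uv=np.atleast_2d(np.float64(uv))
    s=cv2.undistortPoints(uv[:,None],c["mtx"],np.array([c["k1"],0,0,0,0]))[:,0]
    d=np.c_[s,np.ones(len(s))]@c["R"]; return -c["R"].T@c["t"],d
def plane(n,uv,z):
    o,d=ray(n,uv); return o+d*((z-o[2])/d[:,2])[:,None]
def deproj(n,uv,dep):
    o,d=ray(n,uv); return o+d*np.asarray(dep)[:,None]
def proj(n,X):
    c=ctrl.camera_model(n)
    return cv2.projectPoints(np.float64(X).reshape(-1,1,3),cv2.Rodrigues(c["R"])[0],c["t"],c["mtx"],np.array([c["k1"],0,0,0,0]))[0][:,0]
E
python3 - <<'E'
from h import *
f=np.load("top0.npz");p,d=f["p"],f["d"]
a=cv2.resize(p[185:245,165:265],None,fx=8,fy=8,interpolation=cv2.INTER_CUBIC)[:, :800]
b=cv2.resize(p[190:245,300:400],None,fx=8,fy=8,interpolation=cv2.INTER_CUBIC)
im=np.vstack([cv2.resize(a,(500,300)),cv2.resize(b,(500,275))]);im=cv2.convertScaleAbs(im,alpha=1.5,beta=20)
cv2.imwrite("pics/c1.png",im)
# heights
V,U=np.mgrid[190:245:3,165:262:4]
X=deproj("top",np.c_[U.ravel(),V.ravel()],d[V,U].ravel())[:,2].reshape(U.shape)
print((X*1000).astype(int))
V,U=np.mgrid[198:240:2,314:364:2]
X=deproj("top",np.c_[U.ravel(),V.ravel()],d[V,U].ravel())[:,2].reshape(U.shape)
print((X*1000).astype(int))
E
```

```text
[[  -1   -3   -1   -5    0   -3   -3   -3    1   24   -1   -2   -2   -3
     1   -4    1   -1   -1   -4   -4   -6    0   11    7]
 [  -1   -2   -3   -1    0   -3    0   34   -4   -6   -7   -3   -5   -4
    -4   -5   -2   -6    0   -1    9   13   10    9    5]
 [  -3   -3   29   33   39   44   32   33   29   36   31   37   33   38
    33   24    0   -1   -3    0   34   32   -6   -4   -4]
 [   1   -4   32   49   40   30   23   36   36   36   38   34   34   37
    38   27   21   26   24   23   26   24    1    0   -1]
 [  67   60   33   27   27   31   31   26   20   21   24   25   23   24
    24   19   25   23   22   24   23   25    0   -3   -1]
 [   0    0   32   23   28   31   22   22   19   24   23   16   23   23
    20   21   25   21   19   23   25   24   -3    0   -1]
 [  -2   -1   32   23   26   23   21   26   18   16   18   20   15   21
    26   28   20   22   23   22   21   24   -3   -2   -2]
 [  -5   -2   32   19   26   25   25   21   15   19   20   18   19   21
    20   18   25   21   27   22   25   26    0    0   -5]
 [  -6   -2   30   23   29   23   23   24   16   14   13    
[... 3401 characters left out ...]
  5 1206    9    9    5    0   -1   -3   -2    0]
 [  -3   -4   -1    0   -3   -3    3   -3   -3    1    3    4    8    2
     2    4    3   -2   -4   -3    6    0   -3    0   -4]
 [   0   -2    0   -2    0   -2   -4   -5   -6   -2    6    0    5   -1
    -4    1   -3   -1   -2    0    0    2   -1   -3   -3]
 [  -4   -4   -4   -4   -7   -2    0   -1   -2   -4    1   -4    0   -1
    -1    0    0    1   -2   -6   -5    0    0   -1   -1]
 [   1    0    0   -4   -1   -1   -2   -3   -2    0   -1    0   -1    0
    -4   -4    1   -1   -2    0    0    0   -2   -2    0]
 [   1    0   -3    0    0    0   -2    0    0    0   -1   -3   -4    0
     2   -3    0   -5    0   -3   -3   -2   -1    0    0]]
```

View pics/c1.png

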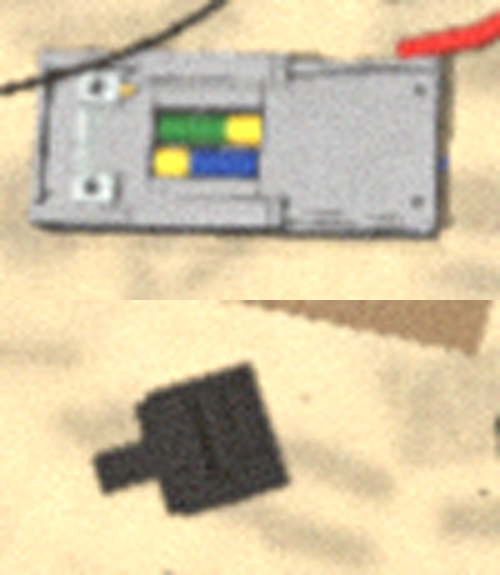

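The crop shows the tray with its open end to the right (+x points left in the image) and the pliers' red grip close to its far right corner. The cover's tab points left and slightly down. Next I measure both.

```bash
python3 - <<'E'
from h import *
f=np.load("top0.npz");p,d=f["p"],f["d"]
g=cv2.cvtColor(p,cv2.COLOR_BGR2GRAY)
# cover
m=np.zeros_like(g); m[195:240,308:365]=(g[195:240,308:365]<90)*255
cs=cv2.findContours(m,cv2.RETR_EXTERNAL,cv2.CHAIN_APPROX_NONE)[0];c=max(cs,key=cv2.contourArea)[:,0]
cm=np.zeros_like(g);cv2.drawContours(cm,[c[:,None]],-1,255,-1)
W=lambda mask,z:plane("top",np.argwhere(mask)[:,::-1].astype(float),z)[:,:2]*1000
allp=W(cm,.007)
pl=cv2.morphologyEx(cm,cv2.MORPH_OPEN,np.ones((15,15)))
pl=cv2.morphologyEx(cm,cv2.MORPH_OPEN,cv2.getStructuringElement(cv2.MORPH_ELLIPSE,(15,15)))
P=W(pl,.007);r=cv2.minAreaRect(P.astype(np.float32));print("plate",P.mean(0),r)
tab=W(cv2.morphologyEx(cm&~pl,cv2.MORPH_OPEN,np.ones((3,3))),.007)
k=tab[np.linalg.norm(tab-P.mean(0),axis=1)>40];print("tab",k.mean(0),len(k))
V,U=np.nonzero(cm);X=deproj("top",np.c_[U,V],d[V,U])*1000
R=X[(X[:,2]>22)&(X[:,2]<60)];Rp=plane("top",np.c_[U,V][(X[:,2]>22)&(X[:,2]<60)],.037)[:,:2]*1000
print("rib",Rp.mean(0),cv2.minAreaRect(Rp.astype(np.float32)))
e=k.mean(0)-P.mean(0);print("yaw",np.degrees(np.arctan2(e[1],e[0])))
w=np.linalg.eigh(np.cov(Rp.T))[1][:,1];print("rib dir deg",np.degrees(np.arctan2(w[1],w[0])))
# tray
hs=cv2.cvtColor(p,cv2.COLOR_BGR2HSV)
V,U=np.mgrid[188:238,165:262];V=V.ravel();U=U.ravel();X=deproj("top",np.c_[U,V],d[V,U])*1000
t=np.zeros_like(g);s=(X[:,2]>16)&(X[:,2]<55);t[V[s],U[s]]=255
t=cv2.morphologyEx(cv2.morphologyEx(t,cv2.MORPH_CLOSE,np.ones((3,3))),cv2.MORPH_OPEN,np.ones((7,7)))
print("tray px",cv2.boundingRect(t))
for z in(.036,): 
  T=W(t,z);print("tray",T.mean(0),cv2.minAreaRect(T.astype(np.float32)))
# grey edges per column/row
for u in (185,200,215,225,235,245):
  q=np.nonzero(t[:,u])[0];print(u,q[0],q[-1],plane("top",[[u,q[0]-.5],[u,q[-1]+.5]],.036)[:,:2].ravel()*1000)
for v in (205,213,220):
  q=np.nonzero(t[v])[0];print(v,plane("top",[[q[0]-.5,v],[q[-1]+.5,v]],.03)[:,:2].ravel()*1000)
# batteries: yellow/green/blue mask
b=(hs[...,1]>110)&(np.mgrid[:420,:560][0]>203)&(np.mgrid[:420,:560][0]<224)&(np.mgrid[:420,:560][1]>190)&(np.mgrid[:420,:560][1]<222)
print("cells",W(b.astype(np.uint8),.02).mean(0), b.sum())
o=ctrl.get_obs();print(Ro.from_rotvec(o["tool_rot"]).as_matrix())
E
```

```text
plate [ 555.32038638 -202.83378518] ((555.4967041015625, -201.67564392089844), (62.330360412597656, 64.58390808105469), 17.114778518676758)
tab [ 543.84567575 -156.86609953] 56
rib [ 556.38297945 -203.61412842] ((556.2027587890625, -203.45872497558594), (40.42573165893555, 13.288785934448242), 16.016170501708984)
yaw 104.01605144117454
rib dir deg -163.7733085332964
tray px (171, 193, 82, 39)
tray [569.08454346 100.46820909] ((571.3060913085938, 100.28926086425781), (188.21043395996094, 88.12969207763672), 87.8541488647461)
185 195 230 [613.67657032 162.77983704 528.94656412 161.59607273]
200 195 230 [612.92415993 127.41697033 528.37050908 126.68131361]
215 195 230 [612.18491672  92.24743221 527.77818569  91.95586162]
225 196 231 [609.32682612  68.88648745 525.0606254   68.89594286]
235 197 231 [606.47966796  45.60164563 524.65113875  45.89703531]
245 196 231 [608.37352042  22.35296231 524.2338542   22.94493659]
205 [590.52851783 195.58035783 586.75497937   5.47492353]
213 [571.51974363 195.21356227 567.91478639   5.65287826]
220 [555.01550903 197.2848702  551.55936165   8.12418828]
cells [570.66622453 114.74964109] 201
[[-9.63021757e-01  2.69422680e-01 -7.17044708e-04]
 [ 2.69423533e-01  9.63020293e-01 -1.69562607e-03]
 [ 2.33688483e-04 -1.82611352e-03 -9.99998305e-01]]
```

```bash
cat >> h.py <<'E'
def Rt(yaw): # tool down, tool y at world yaw (deg)
    a=np.radians(yaw);y=np.array([np.cos(a),np.sin(a),0]);z=np.array([0,0,-1.]);return np.c_[np.cross(y,z),y,z]
def go(pos,yaw,o=None):
    o=o or ctrl.get_obs();R0=Ro.from_rotvec(o["tool_rot"]).as_matrix()
    s=R0.T@(np.array(pos)-o["tool_pos"])/.6; r=Ro.from_matrix(R0.T@Rt(yaw)).as_rotvec()/(np.pi/2)
    print(np.round(s,4),np.round(r,4)); return s,r
E
python3 - <<'E'
from h import *
d=np.load("top0.npz")["d"]
V,U=np.mgrid[120:262,150:420];V=V.ravel();U=U.ravel();X=deproj("top",np.c_[U,V],d[V,U])
for y0 in np.arange(-.28,.24,.04):
  row=[]
  for x0 in np.arange(.44,.70,.02):
    s=(X[:,0]>=x0)&(X[:,0]<x0+.02)&(X[:,1]>=y0)&(X[:,1]<y0+.04)&(X[:,2]<.5)
    row.append(int(np.percentile(X[s,2],95)*1000) if s.any() else -99)
  print(round(y0,2),row)
go((.37,.19,.30),100)
go((.556,-.203,.19),106.5)
E
```

```text
-0.28 [88, 77, 1, 2, 1, 1, 1, 106, 117, 127, 135, 130, 79]
-0.24 [78, 76, 1, 1, 21, 38, 36, 101, 111, 122, 133, 135, 77]
-0.2 [40, 40, 2, 1, 8, 11, 33, 5, 106, 115, 127, 135, 134]
-0.16 [41, 40, 2, 2, 3, 7, 2, 2, 100, 111, 121, 132, 136]
-0.12 [77, 76, 1, 1, 2, 2, 1, 1, 2, 116, 125, 132, 134]
-0.08 [90, 78, 1, 2, 1, 1, 2, 2, 1, 7, 12, 11, 1]
-0.04 [70, 70, 1, 2, 2, 2, 1, 1, 6, 12, 10, 10, 1]
0.0 [83, 71, 1, 1, 33, 27, 27, 26, 33, 8, 12, 4, 1]
0.04 [40, 39, 1, 2, 34, 27, 26, 27, 37, 1, 2, 10, 7]
0.08 [40, 40, 1, 2, 38, 38, 25, 36, 40, 19, 17, 12, 1]
0.12 [101, 96, 1, 1, 38, 37, 25, 30, 229, 226, 184, 185, 186]
0.16 [109, 100, 2, 1, 35, 33, 32, 60, 49, 239, 134, 118, 212]
0.2 [100, 41, 2, 1, 1, 1, 82, 75, 1, 184, 119, 124, 166]
[-0.5086 -0.5699  0.0056] [-0.0011 -0.0004 -0.2848]
[-0.9837 -1.1168  0.1898] [-0.0011 -0.0005 -0.357 ]
```

```bash
python3 - <<'E'
from h import *
d=np.load("top0.npz")["d"]
V,U=np.mgrid[120:262,120:420];V=V.ravel();U=U.ravel();X=deproj("top",np.c_[U,V],d[V,U])
s=(X[:,2]>.05)&(X[:,2]<.6)&(X[:,0]<.66)&(X[:,0]>.49)
q=X[s&(X[:,1]>-.06)]; i=np.argsort(q[:,1])
print((q[i]*1000).astype(int)[::max(1,len(i)//60)].tolist(),len(q))
print("flap edge")
for y0 in np.arange(-.31,-.09,.01):
  k=s&(abs(X[:,1]-y0)<.005)&(X[:,2]>.06)
  if k.sum(): j=X[k]; print(round(y0,2),(np.percentile(j,3,axis=0)*1000).astype(int)[[0,2]],end=" ")
f=np.load("scene0.npz");d=f["d"]
V,U=np.mgrid[150:300,200:420];V=V.ravel();U=U.ravel();X=deproj("scene",np.c_[U,V],d[V,U])
s=(X[:,2]>.05)&(X[:,2]<.6)&(X[:,0]<.66)&(X[:,0]>.51)&(X[:,1]>-.35)&(X[:,1]<.22)
q=X[s]; i=np.argsort(q[:,1]);print("\nscene",(q[i]*1000).astype(int)[::max(1,len(i)//40)].tolist(),len(q))
E
```

```text
[[653, 131, 174], [646, 135, 184], [641, 138, 180], [644, 142, 184], [638, 144, 181], [647, 147, 180], [637, 149, 186], [636, 152, 173], [645, 155, 182], [644, 158, 133], [648, 161, 94], [621, 165, 234], [638, 171, 184], [629, 176, 234], [631, 179, 236], [597, 182, 52], [636, 185, 186], [633, 188, 182], [632, 191, 178], [593, 194, 62], [630, 196, 184], [646, 199, 87], [632, 201, 180], [630, 204, 186], [631, 207, 175], [631, 209, 167], [639, 211, 246], [638, 214, 180], [645, 216, 63], [643, 219, 80], [643, 221, 71], [629, 224, 175], [646, 226, 51], [576, 228, 82], [646, 230, 247], [631, 232, 185], [631, 234, 185], [494, 236, 145], [569, 238, 96], [644, 240, 232], [636, 241, 183], [570, 243, 94], [658, 245, 150], [643, 246, 56], [638, 248, 103], [506, 249, 141], [640, 250, 86], [512, 251, 140], [656, 253, 160], [640, 254, 78], [630, 256, 183], [637, 257, 110], [553, 259, 117], [640, 262, 69], [632, 264, 185], [639, 268, 73], [626, 271, 183], [639, 275, 64], [639, 281, 67], [637, 288, 66], [637, 297, 53]] 1330
flap edge
-0.31 [580 101] -0.3 [582 100] -0.29 [584 102] -0.28 [587 102] -0.2
[... 317 characters left out ...]
1, 53], [640, -327, 69], [640, -322, 107], [596, -317, 112], [642, -313, 100], [619, -309, 121], [619, -305, 120], [601, -300, 113], [591, -294, 105], [624, -289, 124], [606, -282, 112], [628, -276, 123], [647, -269, 131], [605, -263, 111], [601, -256, 105], [605, -249, 108], [659, -242, 137], [651, -235, 128], [657, -227, 130], [627, -219, 115], [642, -211, 122], [615, -201, 105], [646, -192, 122], [621, -181, 105], [622, -170, 106], [625, -158, 106], [642, -146, 112], [659, -131, 121], [658, -118, 120], [658, -104, 124], [656, 145, 140], [649, 151, 116], [649, 159, 99], [648, 167, 147], [643, 176, 123], [649, 184, 60], [594, 192, 58], [645, 201, 102], [643, 210, 126], [643, 219, 113]] 3724
```

```bash
cat >> h.py <<'E'
TILT=-8.;YOFF=.009;GZ=.030
def cov(pos,yaw,up=0.,do=True):
    """tool pose holding cover at pos/yaw; prints move numbers"""
    o=ctrl.get_obs();R0=Ro.from_rotvec(o["tool_rot"]).as_matrix()
    R=Rt(yaw)@Ro.from_euler("y",TILT,degrees=True).as_matrix();a=np.radians(yaw)
    cy=np.array([-np.sin(a),np.cos(a),0])
    T=np.array(pos)+YOFF*cy+[0,0,GZ+up]-.054*R[:,2]
    s=R0.T@(T-o["tool_pos"])/.6; r=Ro.from_matrix(R0.T@R).as_rotvec()/(np.pi/2)
    print("tcp target",T.round(4),"now",o["tool_pos"].round(4),"t",o["t"],"\n move",np.round(s,4).tolist(),np.round(r,4).tolist())
E
echo ok
```

```text
ok
```

Emit:
apply_moves --rows '[-0.51, -0.57, 0, 0, 0, -0.28, -0.51, -0.57, 0, 0, 0, -0.28, -0.51, -0.57, 0, 0, 0, -0.28, -0.51, -0.57, 0, 0, 0, -0.28, -0.51, -0.57, 0, 0, 0, -0.28, -0.51, -0.57, 0, 0, 0, -0.28, -0.51, -0.57, 0, 0, 0, -0.28, -0.51, -0.57, 0, 0, 0, -0.28, -0.51, -0.57, 0, 0, 0, -0.28, -0.51, -0.57, 0, 0, 0, -0.28, -0.51, -0.57, 0, 0, 0, -0.28, -0.51, -0.57, 0, 0, 0, -0.28]' --grip 0.5

```text
t: 1.3
tool_pos: [0.3706, 0.1907, 0.3036]
tool_rot: [0.263, -3.13, -0.001]
contact_force: [0.4, -0.7, 0.1]
opening: 0.0426
grip_force: 0.0
```

```bash
python3 -c "
from h import *
print(ctrl.tip_extent,ctrl.get_obs()['opening'])
cov((.556,-.203,0),106.5,.12)"
```

```text
0.0726 0.042611795838778936
tcp target [ 0.5402 -0.2077  0.2035] now [0.3706 0.1907 0.3036] t 1.3 
 move [-0.1682, -0.7019, 0.1664] [-0.005, -0.0892, -0.0766]
```

Emit:
apply_moves --rows '[-0.168, -0.7, 0.166, -0.005, -0.089, -0.077, -0.168, -0.7, 0.166, -0.005, -0.089, -0.077, -0.168, -0.7, 0.166, -0.005, -0.089, -0.077, -0.168, -0.7, 0.166, -0.005, -0.089, -0.077, -0.168, -0.7, 0.166, -0.005, -0.089, -0.077, -0.168, -0.7, 0.166, -0.005, -0.089, -0.077, -0.168, -0.7, 0.166, -0.005, -0.089, -0.077, -0.168, -0.7, 0.166, -0.005, -0.089, -0.077, -0.168, -0.7, 0.166, -0.005, -0.089, -0.077, -0.168, -0.7, 0.166, -0.005, -0.089, -0.077, -0.168, -0.7, 0.166, -0.005, -0.089, -0.077, -0.168, -0.7, 0.166, -0.005, -0.089, -0.077, -0.168, -0.7, 0.166, -0.005, -0.089, -0.077]'

```text
t: 2.6
tool_pos: [0.5404, -0.2054, 0.2049]
tool_rot: [-0.435, 2.97, 0.029]
contact_force: [-0.9, 0.3, 0.4]
opening: 0.0428
grip_force: 0.0
```

```bash
python3 -c "
from h import *
cov((.556,-.203,0),106.5,.04)
cov((.556,-.203,0),106.5,.0)
for n in ('scene','top'):
  p,d=ctrl.get_image(n);np.savez(n+'1.npz',p=p,d=d)
  if n=='scene': a=cv2.resize(p[120:320,180:440],None,fx=2.2,fy=2.2)
  else: b=cv2.resize(p[150:260,280:400],None,fx=2.2,fy=2.2)
b=cv2.copyMakeBorder(b,0,a.shape[0]-b.shape[0],0,0,cv2.BORDER_CONSTANT)
im=np.hstack([a[:, :530],b]);print(im.shape);cv2.imwrite('pics/h1.png',im)"
```

```text
tcp target [ 0.5402 -0.2077  0.1235] now [ 0.5404 -0.2054  0.2049] t 2.6 
 move [0.0204, -0.0033, 0.1342] [-0.0004, 0.0006, 0.0019]
tcp target [ 0.5402 -0.2077  0.0835] now [ 0.5404 -0.2054  0.2049] t 2.6 
 move [0.0298, -0.0033, 0.2002] [-0.0004, 0.0006, 0.0019]
(440, 794, 3)
```

View pics/h1.png

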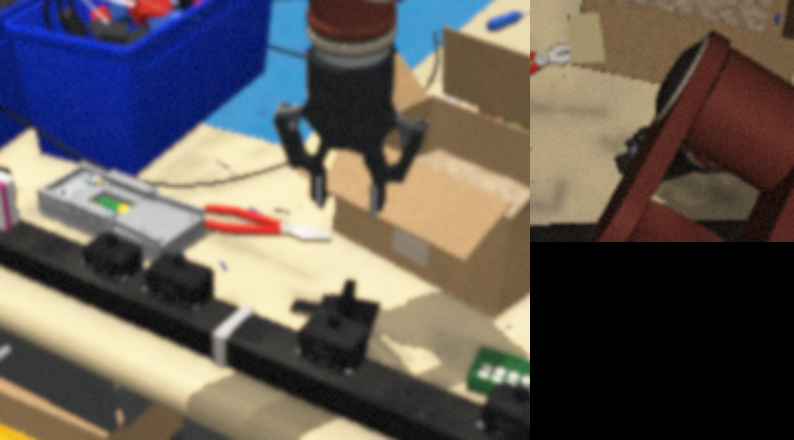

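The view shows the gripper upright over the cover (rib near crop (348,295)). The carton flap is behind it and a black plug sits on the strip in front. I'll descend in steps.

Emit:
apply_moves --rows '[0.005, -0.003, 0.034, 0, 0, 0.002, 0.01, -0.003, 0.067, 0, 0, 0.002, 0.015, -0.003, 0.1, 0, 0, 0.002, 0.02, -0.003, 0.134, 0, 0, 0.002, 0.025, -0.003, 0.165, 0, 0, 0.002, 0.027, -0.003, 0.18, 0, 0, 0.002, 0.027, -0.003, 0.18, 0, 0, 0.002]'

```text
t: 3.4
tool_pos: [0.5389, -0.2085, 0.0939]
tool_rot: [-0.427, 2.974, 0.032]
contact_force: [0.1, -0.3, 0.5]
opening: 0.0425
grip_force: 0.0
```

```bash
python3 -c "
from h import *
cov((.556,-.203,0),106.5,.0)"
```

```text
tcp target [ 0.5402 -0.2077  0.0835] now [ 0.5389 -0.2085  0.0939] t 3.4 
 move [0.0, 0.0007, 0.0176] [0.0009, -0.0009, -0.0017]
```

No contact. Down the last 10 mm, then close gently.

Emit:
apply_moves --rows '[0, 0.001, 0.009, 0, 0, 0, 0, 0.001, 0.0175, 0, 0, 0, 0, 0.001, 0.0175, 0, 0, 0]'

```text
t: 3.7
tool_pos: [0.5411, -0.2083, 0.0847]
tool_rot: [-0.427, 2.972, 0.03]
contact_force: [0.3, 0.6, -0.7]
opening: 0.0422
grip_force: 0.0
```

Emit:
apply_moves --rows '[0, 0, 0, 0, 0, 0, 0, 0, 0, 0, 0, 0, 0, 0, 0, 0, 0, 0, 0, 0, 0, 0, 0, 0, 0, 0, 0, 0, 0, 0, 0, 0, 0, 0, 0, 0, 0, 0, 0, 0, 0, 0, 0, 0, 0, 0, 0, 0]' --grip 0 --grip_force 40

```text
t: 4.5
tool_pos: [0.5413, -0.2087, 0.0852]
tool_rot: [-0.426, 2.972, 0.029]
contact_force: [-0.4, -0.6, 4.5]
opening: 0.0113
grip_force: 39.6
```

```bash
python3 -c "
from h import *
o=ctrl.get_obs();print(o['opening'],o['grip_force'],o['contact_force'],o['wrist_torque'])
R=Ro.from_rotvec(o['tool_rot']).as_matrix();print('grasp pt',o['tool_pos']+.054*R[:,2],'yaw',np.degrees(np.arctan2(R[1,1],R[0,1])))
print(R[:,2])
cov((.556,-.203,0.13),106.5)"
```

```text
0.011341775920689644 39.62357461452484 [-0.4417821  -0.56038231  4.53730206] [-0.03939548  0.04396608  0.00821372]
grasp pt [ 0.54858876 -0.20657667  0.03176968] yaw 106.32775453703655
[ 0.13471301  0.0385169  -0.99013578]
tcp target [ 0.5402 -0.2077  0.2135] now [ 0.5413 -0.2087  0.0852] t 4.5 
 move [-0.0286, 0.0019, -0.2118] [-0.0008, 0.0006, -0.0018]
```

Emit:
apply_moves --rows '[-0.005, 0, -0.04, 0, 0, 0, -0.011, 0, -0.08, 0, 0, 0, -0.017, 0, -0.12, 0, 0, 0, -0.023, 0, -0.165, 0, 0, 0, -0.029, 0.001, -0.21, 0, 0, 0, -0.029, 0.001, -0.21, 0, 0, 0]'

```text
t: 5.1
tool_pos: [0.5421, -0.2087, 0.2159]
tool_rot: [-0.426, 2.967, 0.023]
contact_force: [0.9, -1.3, -0.2]
opening: 0.0115
grip_force: 39.1
```

```bash
python3 -c "
from h import *
o=ctrl.get_obs();print(o['opening'],o['grip_force'],o['contact_force'])
import math
a=math.radians(87.9)
def tr(x,y,z): return (.5692+.003*0+ x*math.cos(a)-y*math.sin(a), .1026+x*math.sin(a)+y*math.cos(a), z)
print(tr(-.08,0,0))
cov(tr(-.066,0,.10),87.9)
p,d=ctrl.get_image('scene');cv2.imwrite('pics/l1.png',cv2.resize(p[120:320,180:440],None,fx=3,fy=3))"
```

```text
0.01150130932389757 39.134482741355896 [ 0.90853299 -1.28668605 -0.20729529]
(0.5662685033034756, 0.022653728497707498, 0)
tcp target [0.5503 0.0372 0.1835] now [ 0.5421 -0.2087  0.2159] t 5.1 
 move [-0.1196, 0.3898, 0.0701] [0.0258, 0.0038, 0.2032]
```

View pics/l1.png

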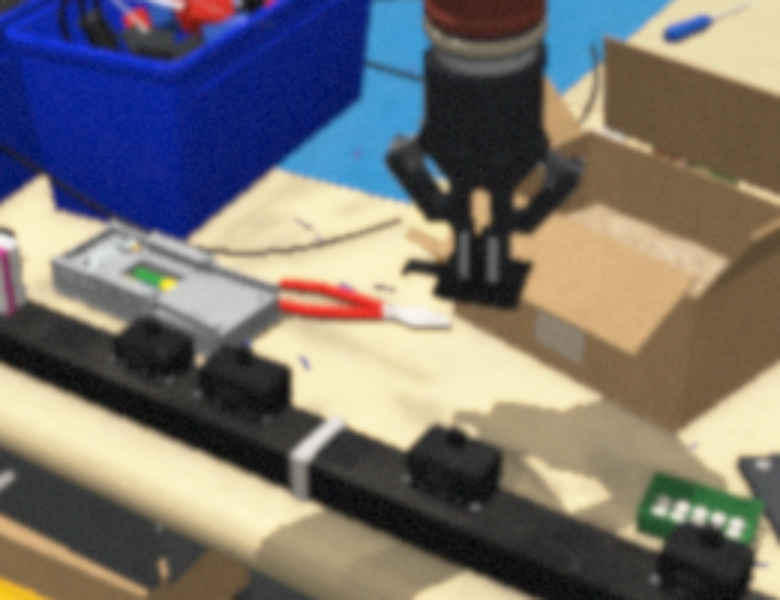

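The cover is held level with its tab pointing at the tray (crop (420,267)). Moving to above the landing point.

Emit:
apply_moves --rows '[-0.03, 0.08, 0, 0.0065, 0.001, 0.05, -0.06, 0.16, 0, 0.013, 0.002, 0.1, -0.09, 0.24, 0.02, 0.019, 0.003, 0.15, -0.12, 0.32, 0.04, 0.026, 0.004, 0.203, -0.12, 0.39, 0.07, 0.026, 0.004, 0.203, -0.12, 0.39, 0.07, 0.026, 0.004, 0.203, -0.12, 0.39, 0.07, 0.026, 0.004, 0.203, -0.12, 0.39, 0.07, 0.026, 0.004, 0.203]'

```text
t: 5.95
tool_pos: [0.5484, 0.0378, 0.1793]
tool_rot: [0.056, 3.009, 0.0]
contact_force: [0.3, 0.1, 0.3]
opening: 0.0108
grip_force: 39.4
```

```bash
cat >> h.py <<'E'
import math
def tr(x,y,z,a=math.radians(87.9)): return (.5692+x*math.cos(a)-y*math.sin(a), .1026+x*math.sin(a)+y*math.cos(a), z)
E
python3 -c "
from h import *
o=ctrl.get_obs();print(o['opening'],o['contact_force'])
cov(tr(-.064,0,.05),87.9)
o=ctrl.get_obs();R=Ro.from_rotvec(o['tool_rot']).as_matrix();print('yaw',np.degrees(np.arctan2(R[1,1],R[0,1])),R[:,2])
p,d=ctrl.get_image('scene');np.savez('s2.npz',p=p,d=d);a=cv2.resize(p[160:260,180:300],None,fx=4,fy=4,interpolation=cv2.INTER_CUBIC)
p,d=ctrl.get_image('top');np.savez('t2.npz',p=p,d=d);b=cv2.resize(p[175:245,165:265],None,fx=3,fy=3,interpolation=cv2.INTER_CUBIC)
b=cv2.copyMakeBorder(b,0,a.shape[0]-b.shape[0],0,0,cv2.BORDER_CONSTANT)
cv2.imwrite('pics/h2.png',cv2.convertScaleAbs(np.hstack([a,b]),alpha=1.4))"
```

```text
0.010810639523542064 [0.28234809 0.06110053 0.33247493]
tcp target [0.5504 0.0392 0.1335] now [0.5484 0.0378 0.1793] t 5.95 
 move [0.0069, 0.0024, 0.0761] [0.0015, -0.0051, -0.0003]
yaw 87.89068104843618 [ 0.13120952 -0.00240896 -0.99135173]
```

View pics/h2.png

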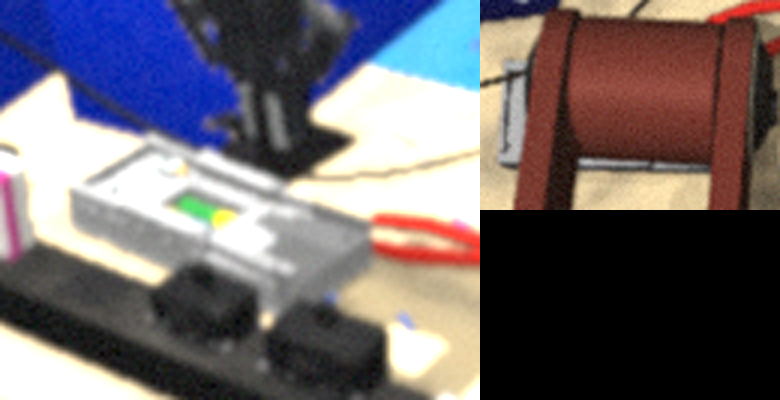

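The cover hovers over the tray (crop (280,150)), and the arm blocks the top view. I'll go lower and check in the scene view with projected outlines.

Emit:
apply_moves --rows '[0.003, 0.001, 0.03, 0, 0, 0, 0.006, 0.002, 0.055, 0, -0.003, 0, 0.009, 0.002, 0.085, 0, -0.005, 0, 0.009, 0.002, 0.085, 0, -0.005, 0]'

```text
t: 6.45
tool_pos: [0.5488, 0.0384, 0.1266]
tool_rot: [0.058, 3.005, 0.0]
contact_force: [-0.9, 0.0, -1.3]
opening: 0.0115
grip_force: 39.4
```

```bash
cat > look.py <<'E'
import sys
from h import *
o=ctrl.get_obs();R=Ro.from_rotvec(o['tool_rot']).as_matrix();print(o['t'],o['contact_force'].round(1))
G=o['tool_pos']+.054*R[:,2]
a=np.arctan2(R[1,1],R[0,1]);cx=np.array([np.cos(a),np.sin(a),0]);cy=np.array([-cx[1],cx[0],0])
C=G-YOFF*cy-[0,0,.0315]; e=np.array(C)-tr(0,0,0);b=math.radians(87.9)
print("cover in tray mm",(e@[np.cos(b),np.sin(b),0]*1000).round(1),(e@[-np.sin(b),np.cos(b),0]*1000).round(1),(e[2]*1000).round(1),"yaw",np.degrees(a).round(2))
p,d=ctrl.get_image('scene')
im=cv2.resize(p[160:260,190:290],None,fx=6,fy=6,interpolation=cv2.INTER_CUBIC);im=cv2.convertScaleAbs(im,alpha=1.4)
def dr(P,col,cl=True):
    q=(proj('scene',P)-[190,160]+.5)*6-.5; cv2.polylines(im,[q.round().astype(np.int32)],cl,col,1)
dr([C+x*cx+y*cy+[0,0,.007] for x,y in((-.03,-.031),(.02,-.031),(.02,-.028),(.03,-.028),(.03,-.01),(.057,-.01),(.057,.01),(.03,.01),(.03,.028),(.02,.028),(.02,.031),(-.03,.031))],(0,255,255))
dr([C+y*cy+x*cx+[0,0,.037] for x,y in((-.006,-.02),(.006,-.02),(.006,.02),(-.006,.02))],(0,255,0))
dr([tr(x,y,.038) for x,y in((-.027,-.041),(.092,-.041),(.092,.041),(-.027,.041))],(255,0,255))
dr([tr(x,y,.0) for x,y in((-.096,-.041),(-.096,.041),(.092,.041))],(255,0,255),False)
dr([tr(x,y,.025) for x,y in((-.096,-.037),(-.027,-.0325),(-.027,.0325),(-.096,.037))],(255,128,0))
cv2.imwrite(sys.argv[1],im)
E
python3 look.py pics/k1.png; python3 -c "
from h import *
cov(tr(-.064,0,.027),87.9)"
```

```text
6.45 [-0.9  0.  -1.3]
cover in tray mm -64.8 1.7 41.6 yaw 87.79
tcp target [0.5504 0.0392 0.1105] now [0.5496 0.0385 0.1281] t 6.5 
 move [0.0029, 0.0012, 0.0293] [0.0016, -0.0007, -0.0013]
```

View pics/k1.png

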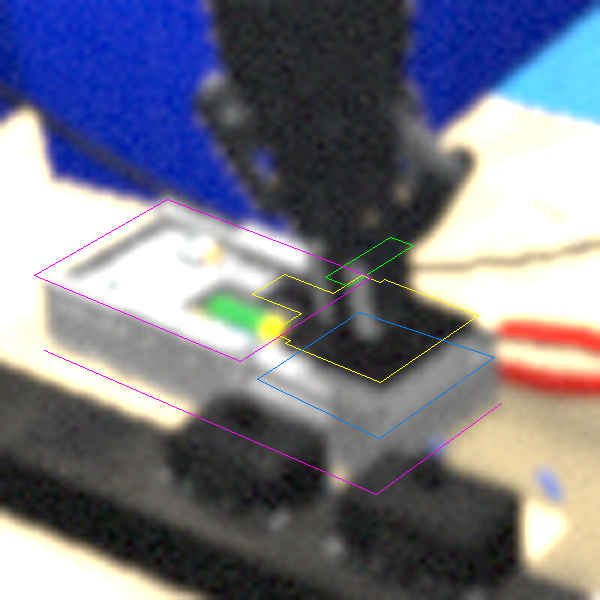

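The overlay agrees sideways; there's only a few mm of disagreement along the rails, which doesn't matter. I'll land the cover a bit further back, where the guides are wider.

```bash
python3 -c "
from h import *
cov(tr(-.074,0,.028),87.9)"
```

```text
tcp target [0.55   0.0293 0.1115] now [0.5496 0.0385 0.1281] t 6.5 
 move [0.0027, -0.0155, 0.0276] [0.0016, -0.0007, -0.0013]
```

Emit:
apply_moves --rows '[0.001, -0.008, 0.003, 0, 0, -0.001, 0.002, -0.0155, 0.01, 0, 0, -0.001, 0.0027, -0.0155, 0.018, 0, 0, -0.001, 0.0027, -0.0155, 0.024, 0, 0, -0.001, 0.0027, -0.0155, 0.028, 0, 0, -0.001, 0.0027, -0.0155, 0.028, 0, 0, -0.001]'

```text
t: 7.1
tool_pos: [0.5503, 0.0305, 0.1116]
tool_rot: [0.052, 3.001, 0.0]
contact_force: [0.9, -0.2, -0.3]
opening: 0.0112
grip_force: 39.4
```

```bash
python3 look.py pics/k2.png
```

```text
7.1 [ 0.9 -0.2 -0.3]
cover in tray mm -72.6 -0.3 26.6 yaw 88.01
```

Emit:
apply_moves --rows '[0.0001, 0, 0.001, 0, 0, 0, 0.0003, 0, 0.002, 0, 0, 0, 0.0003, 0, 0.002, 0, 0, 0]'

```text
t: 7.45
tool_pos: [0.5506, 0.0304, 0.111]
tool_rot: [0.052, 3.0, 0.0]
contact_force: [0.4, -0.2, -0.4]
opening: 0.0112
grip_force: 39.4
```

Emit:
apply_moves --rows '[0.0001, 0, 0.0007, 0, 0, 0, 0.0002, 0, 0.0014, 0, 0, 0, 0.0002, 0, 0.0014, 0, 0, 0]'

```text
t: 7.75
tool_pos: [0.5507, 0.0304, 0.1103]
tool_rot: [0.053, 3.0, 0.0]
contact_force: [-0.7, -0.2, 1.0]
opening: 0.0111
grip_force: 39.5
```

Emit:
apply_moves --rows '[0.0001, 0, 0.0007, 0, 0, 0, 0.0002, 0, 0.0014, 0, 0, 0, 0.0002, 0, 0.0014, 0, 0, 0]'

```text
t: 8.05
tool_pos: [0.5509, 0.0304, 0.1102]
tool_rot: [0.052, 3.0, -0.0]
contact_force: [-3.5, 0.7, 5.7]
opening: 0.0112
grip_force: 40.4
```

Emit:
apply_moves --rows '[0.0001, 0, 0.0007, 0, 0, 0, 0.0001, 0, 0.0007, 0, 0, 0]'

```text
t: 8.25
tool_pos: [0.551, 0.0304, 0.1102]
tool_rot: [0.052, 3.0, -0.0]
contact_force: [-4.2, 0.3, 8.4]
opening: 0.0113
grip_force: 40.8
```

Deck contact at TCP z ≈ 0.110. I'll ease off a little and feel the guides sideways.

Emit:
apply_moves --rows '[0.0, 0, -0.0008, 0, 0, 0, 0.0015, 0, -0.001, 0, 0, 0, 0.0025, 0, -0.001, 0, 0, 0, 0.0025, 0, -0.001, 0, 0, 0]'

```text
t: 8.65
tool_pos: [0.5502, 0.0303, 0.1103]
tool_rot: [0.053, 2.997, -0.0]
contact_force: [3.2, 0.4, 4.7]
opening: 0.0111
grip_force: 40.0
```

Emit:
apply_moves --rows '[0.001, 0, 0, 0, 0, 0, 0.002, 0, 0, 0, 0, 0, 0.0025, 0, 0, 0, 0, 0, 0.0025, 0, 0, 0, 0, 0]'

```text
t: 9.05
tool_pos: [0.5488, 0.0304, 0.1103]
tool_rot: [0.053, 2.996, -0.0]
contact_force: [4.0, -0.3, 6.1]
opening: 0.0116
grip_force: 40.2
```

Emit:
apply_moves --rows '[0.0, 0, -0.003, 0, 0, 0, 0.0015, 0, -0.003, 0, 0, 0, 0.003, 0, -0.003, 0, 0, 0, 0.003, 0, -0.003, 0, 0, 0]'

```text
t: 9.45
tool_pos: [0.5471, 0.0303, 0.1109]
tool_rot: [0.054, 2.994, -0.0]
contact_force: [9.3, -0.8, -2.9]
opening: 0.0113
grip_force: 39.0
```

Emit:
apply_moves --rows '[0.001, 0, 0, 0, 0, 0, 0.002, 0, 0, 0, 0, 0, 0.0025, 0, 0, 0, 0, 0, 0.0025, 0, 0, 0, 0, 0]'

```text
t: 9.85
tool_pos: [0.5464, 0.0302, 0.1111]
tool_rot: [0.055, 2.991, -0.0]
contact_force: [11.6, -0.5, -4.9]
opening: 0.0111
grip_force: 39.0
```

Near guide touched at TCP x ≈ 0.5475. Now the far side.

Emit:
apply_moves --rows '[-0.003, 0, 0, 0, 0, 0, -0.006, 0, 0, 0, 0, 0, -0.0075, 0, 0, 0, 0, 0, -0.0075, 0, 0, 0, 0, 0]'

```text
t: 10.25
tool_pos: [0.5479, 0.0304, 0.1103]
tool_rot: [0.053, 3.002, -0.0]
contact_force: [1.4, 0.2, 0.7]
opening: 0.0112
grip_force: 40.1
```

Emit:
apply_moves --rows '[-0.0015, 0, 0, 0, 0, 0, -0.003, 0, 0, 0, 0, 0, -0.003, 0, 0, 0, 0, 0]'

```text
t: 10.55
tool_pos: [0.5495, 0.0305, 0.1104]
tool_rot: [0.053, 3.002, 0.001]
contact_force: [0.4, 0.3, -1.8]
opening: 0.011
grip_force: 39.8
```

Emit:
apply_moves --rows '[-0.0015, 0, 0, 0, 0, 0, -0.002, 0, 0, 0, 0, 0, -0.002, 0, 0, 0, 0, 0]'

```text
t: 10.85
tool_pos: [0.5513, 0.0304, 0.1112]
tool_rot: [0.052, 3.0, 0.0]
contact_force: [0.3, 0.3, -0.7]
opening: 0.0116
grip_force: 39.8
```

Emit:
apply_moves --rows '[-0.0015, 0, 0, 0, 0, 0, -0.003, 0, 0, 0, 0, 0, -0.003, 0, 0, 0, 0, 0]'

```text
t: 11.15
tool_pos: [0.5534, 0.0302, 0.1117]
tool_rot: [0.053, 3.0, 0.0]
contact_force: [0.3, -0.2, -0.8]
opening: 0.0113
grip_force: 39.8
```

Emit:
apply_moves --rows '[-0.001, 0, 0, 0, 0, 0, -0.002, 0, 0, 0, 0, 0, -0.002, 0, 0, 0, 0, 0]'

```text
t: 11.45
tool_pos: [0.5542, 0.0302, 0.1117]
tool_rot: [0.052, 3.001, 0.0]
contact_force: [-0.3, 0.3, 0.7]
opening: 0.0114
grip_force: 40.0
```

Emit:
apply_moves --rows '[-0.001, 0, 0, 0, 0, 0, -0.002, 0, 0, 0, 0, 0, -0.002, 0, 0, 0, 0, 0]'

```text
t: 11.75
tool_pos: [0.5546, 0.0302, 0.1115]
tool_rot: [0.052, 3.003, -0.0]
contact_force: [-6.8, -0.8, 2.3]
opening: 0.0113
grip_force: 40.4
```

Emit:
apply_moves --rows '[-0.001, 0, 0, 0, 0, 0, -0.002, 0, 0, 0, 0, 0, -0.002, 0, 0, 0, 0, 0]'

```text
t: 12.05
tool_pos: [0.5549, 0.0301, 0.1112]
tool_rot: [0.052, 3.006, -0.0]
contact_force: [-8.5, -1.1, 2.8]
opening: 0.0112
grip_force: 40.7
```

Guides felt at 0.5478 and 0.5543, so the centre is ≈ 0.551. I'll centre there, then slide forward to about x = −45 mm and check the side forces.

Emit:
apply_moves --rows '[0.005, 0, 0, 0, 0, 0, 0.0095, 0, 0.0005, 0, 0, 0, 0.0095, 0, 0.0005, 0, 0, 0, 0.0095, 0, 0.0005, 0, 0, 0]'

```text
t: 12.45
tool_pos: [0.5515, 0.0303, 0.1113]
tool_rot: [0.053, 2.999, 0.0]
contact_force: [0.2, -0.2, -1.1]
opening: 0.0116
grip_force: 39.8
```

Emit:
apply_moves --rows '[0, 0.004, 0, 0, 0, 0, 0, 0.008, 0, 0, 0, 0, 0, 0.012, 0, 0, 0, 0, 0, 0.016, 0, 0, 0, 0, 0, 0.02, 0, 0, 0, 0, 0, 0.024, 0, 0, 0, 0, 0, 0.024, 0, 0, 0, 0]'

```text
t: 13.15
tool_pos: [0.5517, 0.045, 0.1111]
tool_rot: [0.052, 3.0, 0.0]
contact_force: [-0.6, -0.4, -0.7]
opening: 0.0111
grip_force: 39.8
```

```bash
python3 look.py pics/k3.png; python3 -c "
from h import *
print(ctrl.get_obs()['wrist_torque'],Ro.from_rotvec(ctrl.get_obs()['tool_rot']).as_matrix())"
```

```text
13.15 [-0.6 -0.4 -0.7]
cover in tray mm -58.0 -1.2 26.1 yaw 88.03
[-0.03173219  0.11090794 -0.02277922] [[-0.98946599  0.03459142  0.14057201]
 [ 0.03460739  0.99939826 -0.00233169]
 [-0.14056808  0.0025577  -0.99006771]]
```

View pics/k3.png

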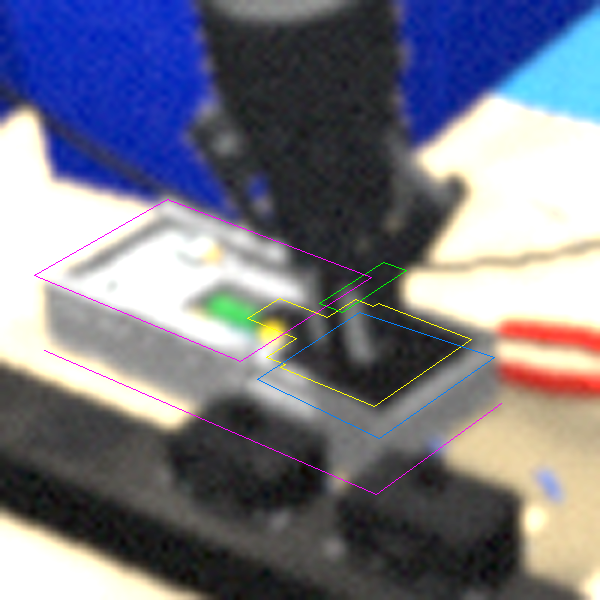

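The cover lies flat in the open part between the guides (plate around (375,360)), centred. I'll continue into the rails slowly.

Emit:
apply_moves --rows '[0, 0.0025, 0.0004, 0, 0, 0, 0, 0.005, 0.0008, 0, 0, 0, 0, 0.0075, 0.0008, 0, 0, 0, 0, 0.01, 0.0008, 0, 0, 0, 0, 0.0125, 0.0008, 0, 0, 0, 0, 0.015, 0.0008, 0, 0, 0, 0, 0.015, 0.0008, 0, 0, 0]'

```text
t: 13.9
tool_pos: [0.5521, 0.0539, 0.1106]
tool_rot: [0.052, 3.0, 0.0]
contact_force: [0.1, 0.0, -0.9]
opening: 0.011
grip_force: 39.8
```

Emit:
apply_moves --rows '[0, 0.0025, 0, 0, 0, 0, 0, 0.005, 0, 0, 0, 0, 0, 0.0075, 0, 0, 0, 0, 0, 0.01, 0, 0, 0, 0, 0, 0.01, 0, 0, 0, 0]'

```text
t: 14.4
tool_pos: [0.5523, 0.0599, 0.1106]
tool_rot: [0.052, 3.0, 0.0]
contact_force: [0.2, 0.7, -0.2]
opening: 0.0109
grip_force: 39.8
```

Emit:
apply_moves --rows '[0, 0.0025, 0, 0, 0, 0, 0, 0.005, 0, 0, 0, 0, 0, 0.0075, 0, 0, 0, 0, 0, 0.01, 0, 0, 0, 0, 0, 0.0125, 0, 0, 0, 0, 0, 0.0125, 0, 0, 0, 0]'

```text
t: 15.0
tool_pos: [0.5525, 0.0674, 0.1106]
tool_rot: [0.052, 3.0, 0.0]
contact_force: [0.0, 0.0, -0.8]
opening: 0.0112
grip_force: 39.8
```

Emit:
apply_moves --rows '[0, 0.0025, 0, 0, 0, 0, 0, 0.005, 0, 0, 0, 0, 0, 0.0075, 0, 0, 0, 0, 0, 0.01, 0, 0, 0, 0, 0, 0.0125, 0, 0, 0, 0, 0, 0.0125, 0, 0, 0, 0]'

```text
t: 15.6
tool_pos: [0.5528, 0.0749, 0.1107]
tool_rot: [0.052, 3.0, 0.0]
contact_force: [-0.2, -0.3, -0.6]
opening: 0.0112
grip_force: 39.8
```

Emit:
apply_moves --rows '[0, 0.0025, 0, 0, 0, 0, 0, 0.005, 0, 0, 0, 0, 0, 0.0075, 0, 0, 0, 0, 0, 0.01, 0, 0, 0, 0, 0, 0.01, 0, 0, 0, 0]'

```text
t: 16.1
tool_pos: [0.553, 0.0809, 0.1107]
tool_rot: [0.052, 3.0, 0.0]
contact_force: [-1.2, -0.3, -0.9]
opening: 0.0114
grip_force: 39.8
```

Emit:
apply_moves --rows '[0, 0.0025, 0, 0, 0, 0, 0, 0.005, 0, 0, 0, 0, 0, 0.0075, 0, 0, 0, 0, 0, 0.0075, 0, 0, 0, 0]'

```text
t: 16.5
tool_pos: [0.5532, 0.0854, 0.1107]
tool_rot: [0.052, 3.0, 0.0]
contact_force: [-0.0, -0.8, -0.9]
opening: 0.0111
grip_force: 39.8
```

Emit:
apply_moves --rows '[0, 0.0025, 0, 0, 0, 0, 0, 0.005, 0, 0, 0, 0, 0, 0.0067, 0, 0, 0, 0, 0, 0.0067, 0, 0, 0, 0]'

```text
t: 16.9
tool_pos: [0.5533, 0.0893, 0.1107]
tool_rot: [0.052, 3.0, 0.0]
contact_force: [-0.3, 0.2, -0.9]
opening: 0.0112
grip_force: 39.8
```

Emit:
apply_moves --rows '[0, 0.0025, 0, 0, 0, 0, 0, 0.005, 0, 0, 0, 0, 0, 0.0067, 0, 0, 0, 0, 0, 0.0067, 0, 0, 0, 0]'

```text
t: 17.3
tool_pos: [0.5534, 0.0934, 0.1107]
tool_rot: [0.052, 3.0, 0.0]
contact_force: [0.6, 0.1, -1.5]
opening: 0.0114
grip_force: 39.8
```

Emit:
apply_moves --rows '[0, 0.0025, 0, 0, 0, 0, 0, 0.005, 0, 0, 0, 0, 0, 0.0067, 0, 0, 0, 0, 0, 0.0067, 0, 0, 0, 0]'

```text
t: 17.7
tool_pos: [0.5536, 0.0974, 0.1107]
tool_rot: [0.052, 3.0, 0.0]
contact_force: [0.7, -0.2, -0.8]
opening: 0.011
grip_force: 39.8
```

Emit:
apply_moves --rows '[0, 0.0025, 0, 0, 0, 0, 0, 0.005, 0, 0, 0, 0, 0, 0.005, 0, 0, 0, 0]'

```text
t: 18.0
tool_pos: [0.5537, 0.1005, 0.1108]
tool_rot: [0.052, 3.0, 0.0]
contact_force: [-0.3, -0.5, -0.6]
opening: 0.0114
grip_force: 39.8
```

Emit:
apply_moves --rows '[0, 0.0025, 0, 0, 0, 0, 0, 0.005, 0, 0, 0, 0, 0, 0.005, 0, 0, 0, 0]'

```text
t: 18.3
tool_pos: [0.5538, 0.1034, 0.1107]
tool_rot: [0.052, 3.0, 0.0]
contact_force: [-0.1, -0.7, -1.3]
opening: 0.0111
grip_force: 39.8
```

Emit:
apply_moves --rows '[0, 0.0025, 0, 0, 0, 0, 0, 0.005, 0, 0, 0, 0, 0, 0.005, 0, 0, 0, 0]'

```text
t: 18.6
tool_pos: [0.5539, 0.1064, 0.1108]
tool_rot: [0.052, 3.0, 0.0]
contact_force: [0.2, -0.6, -0.4]
opening: 0.0111
grip_force: 39.8
```

Emit:
apply_moves --rows '[0, 0.0025, 0, 0, 0, 0, 0, 0.005, 0, 0, 0, 0, 0, 0.005, 0, 0, 0, 0]'

```text
t: 18.9
tool_pos: [0.554, 0.1094, 0.1108]
tool_rot: [0.052, 3.0, 0.0]
contact_force: [-0.8, -0.0, 0.1]
opening: 0.0111
grip_force: 39.8
```

Emit:
apply_moves --rows '[0, 0.0025, 0, 0, 0, 0, 0, 0.005, 0, 0, 0, 0, 0, 0.005, 0, 0, 0, 0]'

```text
t: 19.2
tool_pos: [0.5541, 0.1124, 0.1108]
tool_rot: [0.052, 3.0, 0.0]
contact_force: [0.3, 0.1, 0.4]
opening: 0.0109
grip_force: 39.8
```

Emit:
apply_moves --rows '[0, 0.0025, 0, 0, 0, 0, 0, 0.005, 0, 0, 0, 0, 0, 0.005, 0, 0, 0, 0]'

```text
t: 19.5
tool_pos: [0.5544, 0.115, 0.111]
tool_rot: [0.052, 3.0, -0.001]
contact_force: [-0.9, -2.7, 1.0]
opening: 0.0112
grip_force: 40.1
```

Emit:
apply_moves --rows '[0, 0.002, 0, 0, 0, 0, 0, 0.0033, 0, 0, 0, 0, 0, 0.0033, 0, 0, 0, 0]'

```text
t: 19.8
tool_pos: [0.5547, 0.1167, 0.1112]
tool_rot: [0.053, 2.999, -0.002]
contact_force: [-0.9, -4.6, 2.4]
opening: 0.0114
grip_force: 40.2
```

The ramp begins at y ≈ 0.114, so home should be near 0.129. Continuing in 2 mm steps.

Emit:
apply_moves --rows '[0, 0.0017, 0, 0, 0, 0, 0, 0.0033, 0, 0, 0, 0, 0, 0.0033, 0, 0, 0, 0]'

```text
t: 20.1
tool_pos: [0.5549, 0.1188, 0.1113]
tool_rot: [0.053, 2.999, -0.001]
contact_force: [0.2, -3.4, 2.1]
opening: 0.0111
grip_force: 40.3
```

Emit:
apply_moves --rows '[0, 0.0017, 0, 0, 0, 0, 0, 0.0033, 0, 0, 0, 0, 0, 0.0033, 0, 0, 0, 0]'

```text
t: 20.4
tool_pos: [0.5548, 0.1216, 0.1112]
tool_rot: [0.053, 2.999, 0.001]
contact_force: [0.5, -1.1, 2.6]
opening: 0.0115
grip_force: 40.2
```

Emit:
apply_moves --rows '[0, 0.0017, 0, 0, 0, 0, 0, 0.0033, 0, 0, 0, 0, 0, 0.0033, 0, 0, 0, 0]'

```text
t: 20.7
tool_pos: [0.5547, 0.1235, 0.1109]
tool_rot: [0.053, 3.0, 0.001]
contact_force: [-0.4, -1.2, 2.3]
opening: 0.0111
grip_force: 40.3
```

Emit:
apply_moves --rows '[0, 0.0017, 0, 0, 0, 0, 0, 0.0025, 0, 0, 0, 0, 0, 0.0025, 0, 0, 0, 0]'

```text
t: 21.0
tool_pos: [0.5545, 0.125, 0.1108]
tool_rot: [0.053, 3.0, 0.001]
contact_force: [1.2, 1.4, 1.5]
opening: 0.011
grip_force: 40.2
```

Emit:
apply_moves --rows '[0, 0.0017, 0, 0, 0, 0, 0, 0.0017, 0, 0, 0, 0]'

```text
t: 21.2
tool_pos: [0.5543, 0.1258, 0.1104]
tool_rot: [0.052, 3.001, 0.0]
contact_force: [1.3, 0.7, 1.5]
opening: 0.0113
grip_force: 40.0
```

Emit:
apply_moves --rows '[0, 0.0012, 0, 0, 0, 0, 0, 0.0012, 0, 0, 0, 0]'

```text
t: 21.4
tool_pos: [0.5543, 0.1262, 0.1104]
tool_rot: [0.052, 3.001, -0.001]
contact_force: [0.6, -1.5, 0.8]
opening: 0.0112
grip_force: 40.0
```

Emit:
apply_moves --rows '[0, 0.0012, 0, 0, 0, 0, 0, 0.0012, 0, 0, 0, 0]'

```text
t: 21.6
tool_pos: [0.5543, 0.127, 0.1104]
tool_rot: [0.053, 3.001, -0.0]
contact_force: [0.6, -1.4, -1.0]
opening: 0.0115
grip_force: 39.9
```

Emit:
apply_moves --rows '[0, 0.0012, 0, 0, 0, 0, 0, 0.0012, 0, 0, 0, 0]'

```text
t: 21.8
tool_pos: [0.5543, 0.1276, 0.1104]
tool_rot: [0.052, 3.001, -0.001]
contact_force: [-0.2, -2.5, -1.1]
opening: 0.0113
grip_force: 39.9
```

Emit:
apply_moves --rows '[0, 0.0012, 0, 0, 0, 0, 0, 0.0012, 0, 0, 0, 0]'

```text
t: 22.0
tool_pos: [0.5543, 0.1278, 0.1105]
tool_rot: [0.052, 3.002, -0.003]
contact_force: [-1.1, -5.8, -0.1]
opening: 0.0115
grip_force: 40.0
```

Emit:
apply_moves --rows '[0, 0.001, 0, 0, 0, 0, 0, 0.001, 0, 0, 0, 0]'

```text
t: 22.2
tool_pos: [0.5543, 0.1279, 0.1105]
tool_rot: [0.052, 3.002, -0.005]
contact_force: [-0.8, -8.1, 1.9]
opening: 0.0113
grip_force: 40.1
```

Hard stop at y ≈ 0.128 (force rises, position doesn't). A light pull back will confirm the click.

Emit:
apply_moves --rows '[0, -0.0025, 0, 0, 0, 0, 0, -0.005, 0, 0, 0, 0, 0, -0.005, 0, 0, 0, 0]'

```text
t: 22.5
tool_pos: [0.5543, 0.1262, 0.1105]
tool_rot: [0.053, 3.001, 0.001]
contact_force: [-1.6, -1.9, -1.7]
opening: 0.0112
grip_force: 39.8
```

Emit:
apply_moves --rows '[0, -0.0015, 0, 0, 0, 0, 0, -0.0015, 0, 0, 0, 0]'

```text
t: 22.7
tool_pos: [0.5543, 0.1258, 0.1105]
tool_rot: [0.053, 3.001, 0.002]
contact_force: [-0.3, 2.3, -2.3]
opening: 0.0115
grip_force: 39.6
```

Emit:
apply_moves --rows '[0, -0.001, 0, 0, 0, 0, 0, -0.001, 0, 0, 0, 0]'

```text
t: 22.9
tool_pos: [0.5543, 0.1255, 0.1105]
tool_rot: [0.053, 3.0, 0.003]
contact_force: [1.1, 5.8, -3.2]
opening: 0.0114
grip_force: 39.5
```

The tab holds, so it has clicked. I'll relax forward slightly, let go and lift.

Emit:
apply_moves --rows '[0, 0.002, 0, 0, 0, 0, 0, 0.002, 0, 0, 0, 0]'

```text
t: 23.1
tool_pos: [0.5544, 0.1259, 0.1107]
tool_rot: [0.052, 3.001, -0.001]
contact_force: [-1.3, 1.3, -2.2]
opening: 0.0111
grip_force: 39.7
```

Emit:
apply_moves --rows '[0, 0, 0, 0, 0, 0, 0, 0, 0, 0, 0, 0, 0, 0, 0, 0, 0, 0, 0, 0, 0, 0, 0, 0, 0, 0, 0, 0, 0, 0]' --grip 0.4

```text
t: 23.6
tool_pos: [0.5548, 0.1258, 0.111]
tool_rot: [0.053, 3.0, 0.0]
contact_force: [0.2, -0.2, -0.1]
opening: 0.0341
grip_force: 0.0
```

Emit:
apply_moves --rows '[0, 0, -0.02, 0, 0, 0, 0, 0, -0.05, 0, 0, 0, 0, 0, -0.1, 0, 0, 0, 0, 0, -0.17, 0, 0, 0, 0, 0, -0.25, 0, 0, 0, 0, 0, -0.25, 0, 0, 0]'

```text
t: 24.2
tool_pos: [0.5365, 0.1267, 0.2695]
tool_rot: [0.052, 2.984, 0.003]
contact_force: [0.7, -0.1, 1.1]
opening: 0.0345
grip_force: 0.0
```

Emit:
apply_moves --rows '[0.08, -0.08, 0, 0, 0, 0, 0.16, -0.16, 0, 0, 0, 0, 0.25, -0.24, -0.05, 0, 0, 0, 0.25, -0.32, -0.1, 0, 0, 0, 0.25, -0.4, -0.1, 0, 0, 0, 0.25, -0.48, -0.1, 0, 0, 0, 0.25, -0.48, -0.1, 0, 0, 0]'

```text
t: 24.9
tool_pos: [0.3656, -0.1578, 0.2984]
tool_rot: [0.052, 2.997, -0.003]
contact_force: [1.2, -0.1, -0.5]
opening: 0.0342
grip_force: 0.0
```

```bash
python3 - <<'E'
from h import *
o=ctrl.get_obs();print(o['t'],o['contact_force'],o['tool_pos'])
p,d=ctrl.get_image('top');a=cv2.resize(p[185:245,165:265],None,fx=5,fy=5,interpolation=cv2.INTER_CUBIC)
q,d=ctrl.get_image('scene');b=cv2.resize(q[180:240,190:290],None,fx=5,fy=5,interpolation=cv2.INTER_CUBIC)
cv2.imwrite('pics/f.png',cv2.convertScaleAbs(np.vstack([a,b])[:600],alpha=1.5))
E
```

```text
24.9 [ 1.23539059 -0.13419116 -0.51172072] [ 0.36563422 -0.15783358  0.29844283]
```

View pics/f.png

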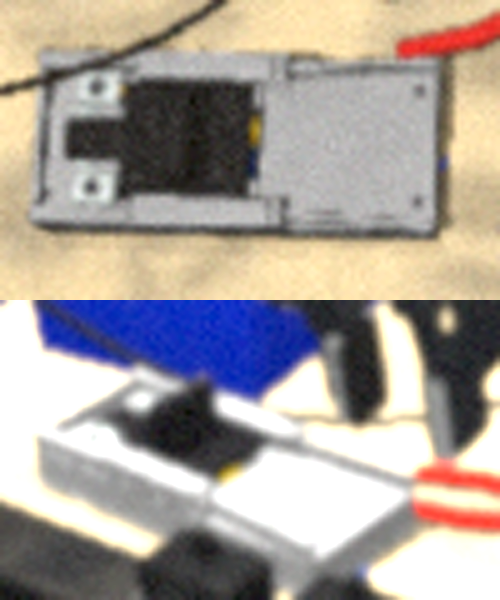

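The cover sits straight in the rails against both stops (plate at (190,138)), with its tab between the stop blocks at (92,138). Pliers haven't moved and the gripper is clear, so I'm handing it in.

```bash
python3 -c "
from station import ctrl
print(ctrl.finish_job())"
```

```text
the job is handed in; nothing more can be done
None
```

I slid the cover home against the stops, felt the tab hold when I pulled back lightly, let go with the gripper clear, and handed the job in at about 25 s; the hand-in returned no verdict.

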